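Flip the clamp plate over the orange chip carrier

ROBOT

A 6-joint arm with a two-finger parallel gripper is mounted at the origin on the work surface. World frame = base frame: x ahead of the robot, y to its left, z up, the work surface at z = 0. Lengths are in m, angles in rad, forces in N, time in s.
With the tool pointing down it reaches from about 0.35 to 0.775 m from the base axis. Payload 7.3 kg.
Tool frame: the origin (TCP) lies on the centre line of the jaws, within the pads' length; the fingertips stand 14 mm ahead of it and the grasp point (between the pads) lies 5 mm behind it; y points along the fingers, z is the direction in which the jaws open and shut, and the axes are right-handed (so a half turn about y gives the same grasp; the last joint's range is limited). The gripper opens to 92 mm and grips with 3 to 60 N. Pads are 19 mm wide; open, the fingers measure 130 mm over their backs; the gripper's body (75 mm by 190 mm) begins 47 mm behind the grasp point.
Start: joints at [1.045, 0.342, 1.524, -0, 1.275, -0.146], TCP at [0.195, 0.488, 0.241] pointing down, gripper open.
Joint ranges: [-2.53, 2.53], [-0.77, 2.02], [0.04, 2.7], [-1, 4.14], [0.28, 2.66], [-3.11, 3.11]. Speed limits (rad/s): [2.57, 2.57, 3.14, 3.14, 3.14, 3.14].

INTERFACE

Orientations are given as a rotation vector (axis times angle).
In Python, from station import readout, snapshot, order gives the robot as it stands.
- The arm moves only by the tool arm_command, never from a script. Its argument "plan" is a list of rows, each an object of numbers: "tx", "ty", "tz": the shift along the tool's x, y, z in mm; "yaw": the turn about the tool's y in degrees. A call has 1 to 8 rows; each row is the pose to reach, as a shift and turn from the pose commanded when the call began, along the tool's axes at that moment; what a row does not reach only later rows make up. A row lasts 1/10 s, in which the tool goes at most 50 mm and 8.59 degrees, less where a joint would pass 70% of its speed; a pose out of reach is approached as far as the arm can. A call with a gripper value outside its range is refused whole. "gripper" is the closure, from 0 (fully open) to 1 (shut), set as the call begins (left out, the last holds). The fingers move at their own pace and stop on an object; "force" is the grip in N (left out, the last holds). Time passes only in rows, so rows that repeat a pose let the fingers close. It gives the time, the measured TCP pose, the force and the opening at its end, in the units of the state.
- readout.sense(): the state, without advancing time (a new reading comes with each control period).
- snapshot(name): name is "side" or "top"; returns a dict with "image" (384x512x3 uint8, red, green, blue), "fx", "fy", "cx", "cy" (pixels), "xyz" and "attitude" of the camera in the world. Camera axes: x right, y up, looking along -z (the intrinsics and any distortion apply to the point x, -y, -z); pixel columns grow to the right and rows downward; lengths in m; the calibration is good to about 2 mm. A picture is of the moment at which its call begins. There is no depth.
- order.sign_off(): hands the job in, once; it reports no verdict.
The state is a dict: "time": time; "q": joint angles; "dq": joint speeds; "joint_efforts": joint torques, N m; "eef_pos": TCP position; "tcp_rot": TCP orientation; "contact_force": force on the tool from outside, world axes, zero at the start; "ft_torque": the same for the moment, N m; "grip_width": finger opening in m.
Only numpy, scipy, OpenCV 4.12 (cv2) and the standard library are available. Lean on these libraries where they do the work, as an engineer would, in place of code of your own. Each camera call takes 0.05 s, during which the arm holds its last target.

TASK

On the bonding bench are two hinged clamping fixtures, one with an orange chip carrier in its nest and one with a white carrier. Lever up the wide aluminium clamp plate of the fixture with the orange carrier by its overhanging edge, swing it over the hinge wall and lay it down flat on the orange carrier. Go easy with it: do not slam it, leave the orange carrier where it sits in its nest, and leave the other fixture's plate as it is.

Things in the scene. Friction and masses are not known exactly. Their poses are not given: they have to be found in the camera images.
- clamp (a joint): Hinge angle (rad) of the clamp plate to be flipped. 0 = lying open and level, away from the carrier; it starts there or a little raised (up to 0.45). 1.57 = upright; 3.14 = flat over the orange carrier. The hinge is stiff: the plate stays at any angle where it is left. About 2 to 3.5 N at the free edge moves it.
- clamp_edge (a point): Middle of the free, overhanging edge of the aluminium clamp plate to be flipped, half-way through its thickness. Plate: 110 mm along the hinge, 6 mm thick, 40 x 28 mm window. The point turns with the plate: x along the hinge, +y from the free edge to the hinge line, which is 100 mm away along +y; z through the thickness, up when the plate lies open.
- fixture: The fixed blue fixture with the orange carrier; origin on the table, under the hinge line's middle. x along the hinge, +y to the nest, the open plate lies to -y. Hinge line level, 62 mm up, over a 14 mm thick wall 54 mm high. Under the open plate (lower face 59 mm up when level) a rest block reaches to 48 mm and the 14 mm high base to 59 mm from the hinge line; beyond that free air.
- carrier_center (a point): Centre of the orange chip carrier, a loose block 82 x 54 x 23.5 mm (long side along the hinge) in a nest with an 8 mm high rim, its centre 58 mm beyond the hinge line and 46 mm above the table, its top 57.5 mm up. The flipped plate comes to lie level, 1 to 2 mm over it or on it.
- spare_edge (a point): Middle of the free edge of the clamp plate of the other fixture (the same in every way, but with a white carrier), with the same axes as clamp_edge; it may start raised too. To be left alone. One fixture stands about 190 mm farther from the robot than the other, and they may be shifted sideways by up to 220 mm; either can be the nearer.
There are look-alikes about, which are no part of the job. What is shaped like the fixture but purple is not meant.

How it is judged:
On the way:
1. the clamp plate of the orange carrier's fixture has been levered up past 60 degrees (value of joint clamp above 1.05 rad).
At the end, for the whole second after the job is handed in: The clamp plate lies over the orange carrier within 10 degrees of flat (hinge angle above 2.97 rad), at rest; the orange carrier's centre is within 12 mm of where it was, and the other fixture's plate edge within 15 mm of where it was (value of joint clamp above 2.97 rad and velocity of joint clamp below 0.05 rad/s and distance of carrier_center from where it was at the start of the episode below 0.012 m and distance of spare_edge from where it was at the start of the episode below 0.015 m); the robot touches nothing.
It fails at once if the clamp plate is slammed (hinge faster than 6 rad/s, over half a metre a second at the edge) (velocity of joint clamp above 6 rad/s).
It fails at once if the other fixture's plate is moved by more than 15 mm at its edge (distance of spare_edge from where it was at the start of the episode above 0.015 m).
It fails at once if the orange carrier is moved more than 20 mm (distance of carrier_center from where it was at the start of the episode above 0.02 m).
It also fails if it takes over 35 s, if anything falls off the work surface, if the arm or the gripper's body presses on something with over 40 N, if the wrist force passes 120 N, or if a joint passes its speed limit or range.

## Working session

There is one attempt and no reset: what is moved stays moved. The work goes in short steps, Python scripts to look and compute and a tool call to move; the robot and the scene stay as the last step left them, time stands still between calls to the robot, and variables do not carry over. Pictures are saved under pics/ and viewed, and the job is handed in when it is done.

Besides the shell and the picture viewer there is one more tool, called as a command line: name --argument value ..., lists and objects as JSON in quotes. arm_command: Moves the arm, as the interface text tells. Its arguments: {"type":"object","properties":{"plan":{"type":"array","items":{"type":"object","properties":{"tx":{"type":"number"},"ty":{"type":"number"},"tz":{"type":"number"},"yaw":{"type":"number"}}}},"gripper":{"type":"number"},"force":{"type":"number"}},"required":["plan"]}

```bash
mkdir -p pics; ls; python3 - <<'E'
from station import readout, snapshot
import cv2
print(readout.sense())
for n in("side","top"):
    s=snapshot(n); cv2.imwrite(f"pics/{n}0.png",s["image"][:,:,::-1]); print({k:v for k,v in s.items() if k!="image"})
E
```

```text
pics
{'time': 0.0, 'q': array([ 1.04500014e+00,  3.42756240e-01,  1.52501126e+00, -2.02916847e-06,
        1.27537072e+00, -1.45982923e-01]), 'dq': array([-0.00010479, -0.00162534,  0.00050011, -0.00097714, -0.00131805,
       -0.00045014]), 'joint_efforts': array([ 1.00502239e-03, -4.31234658e+01, -2.44226503e+01,  7.18686660e-02,
        5.58083807e-02, -1.23327836e-04]), 'eef_pos': array([0.1944237 , 0.48726911, 0.24002955]), 'tcp_rot': array([-1.5516427 ,  0.29844016, -0.29763872]), 'contact_force': array([ 0.49482153, -0.22542357, -0.14584917]), 'ft_torque': array([ 0.03770857,  0.04495844, -0.01838371]), 'grip_width': 0.09185641672874517}
{'fx': 460.05267270735163, 'fy': 460.05267270735163, 'cx': 253.58119987702727, 'cy': 195.78103145080885, 'xyz': array([ 0.15992103, -0.58097273,  0.4563004 ]), 'attitude': array([ 0.98952116, -0.34667603, -0.59651796])}
{'fx': 429.48229566814274, 'fy': 429.48229566814274, 'cx': 249.72943240918397, 'cy': 196.7389467748431, 'xyz': array([ 0.49438915, -0.03668788,  0.92505664]), 'attitude': array([ 0.06869896, -0.06886888, -1.54725606])}
```

View pics/side0.png

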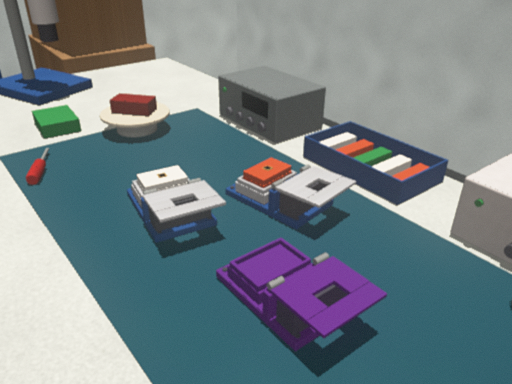

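View pics/top0.png

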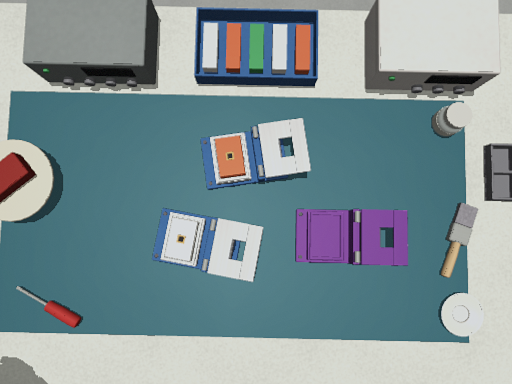

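The orange fixture is the far one (top view: carrier at about (230,157), plate at about (283,148)). The white fixture is nearer (plate at about (235,250)), and the purple one is a decoy. Next I'll enlarge the views and measure.

```bash
cat > h.py <<'E'
import numpy as np, cv2
from scipy.spatial.transform import Rotation as R
from station import readout, snapshot
def ray(s,u,v):
    d=np.array([(u-s["cx"])/s["fx"],-(v-s["cy"])/s["fy"],-1.0])
    return s["xyz"],R.from_rotvec(s["attitude"]).apply(d)
def onz(s,u,v,z):
    o,d=ray(s,u,v); return o+d*(z-o[2])/d[2]
def tri(s1,p1,s2,p2):
    o1,d1=ray(s1,*p1);o2,d2=ray(s2,*p2)
    A=np.stack([d1,-d2],1);t=np.linalg.lstsq(A,o2-o1,rcond=None)[0]
    a=o1+t[0]*d1;b=o2+t[1]*d2
    return (a+b)/2,np.linalg.norm(a-b)
def proj(s,p):
    c=R.from_rotvec(s["attitude"]).inv().apply(np.array(p)-s["xyz"])
    return s["cx"]+s["fx"]*c[0]/-c[2], s["cy"]-s["fy"]*c[1]/-c[2]
def crop(s,x0,y0,w,h,f,name):
    im=s["image"][y0:y0+h,x0:x0+w,::-1]
    cv2.imwrite(name,cv2.resize(im,None,fx=f,fy=f,interpolation=cv2.INTER_CUBIC))
E
python3 - <<'E'
from h import *
s=snapshot("side");t=snapshot("top")
crop(s,220,145,145,85,5,"pics/sc.png"); crop(t,190,105,130,95,6,"pics/tc.png")
im=t["image"]; hsv=cv2.cvtColor(im,cv2.COLOR_RGB2HSV)
m=cv2.inRange(hsv,(3,130,120),(18,255,255)); m[:105]=0; m[200:]=0; m[:,:190]=0;m[:,320:]=0
c=max(cv2.findContours(m,0,2)[0],key=cv2.contourArea); r=cv2.minAreaRect(c); print("orange",r)
print(onz(t,*r[0],.0575)); b=[onz(t,*p,.0575) for p in cv2.boxPoints(r)]; print(np.round(b,4))
m=cv2.inRange(hsv,(0,0,185),(180,40,255)); m[:105]=0;m[200:]=0;m[:,:254]=0;m[:,330:]=0
c=max(cv2.findContours(m,0,2)[0],key=cv2.contourArea); r=cv2.minAreaRect(c); print("plate",r,cv2.boxPoints(r))
E
```

```text
orange ((229.69998168945312, 156.39999389648438), (38.608036041259766, 25.597265243530273), 81.8698959350586)
[0.6526525  0.00687356 0.0575    ]
[[ 0.6879  0.0394  0.0575]
 [ 0.6966 -0.0124  0.0575]
 [ 0.6177 -0.0254  0.0575]
 [ 0.6091  0.026   0.0575]]
plate ((283.83319091796875, 146.9656982421875), (53.308998107910156, 45.13223648071289), 81.63410949707031) [[257.62912 123.87806]
 [302.2811  117.31159]
 [310.03726 170.05334]
 [265.38528 176.61981]]
```

View pics/sc.png

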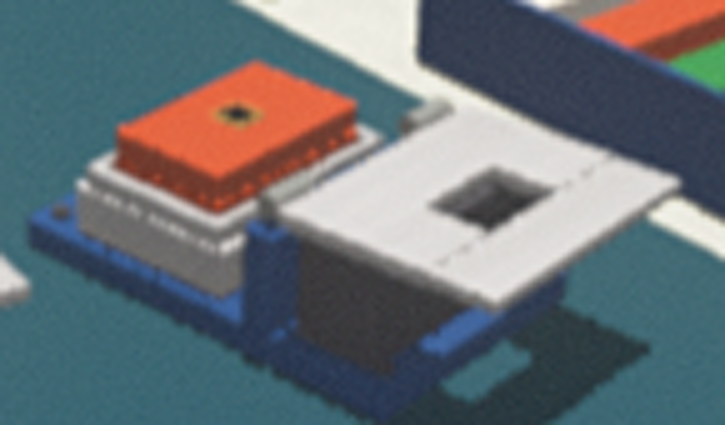

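View pics/tc.png

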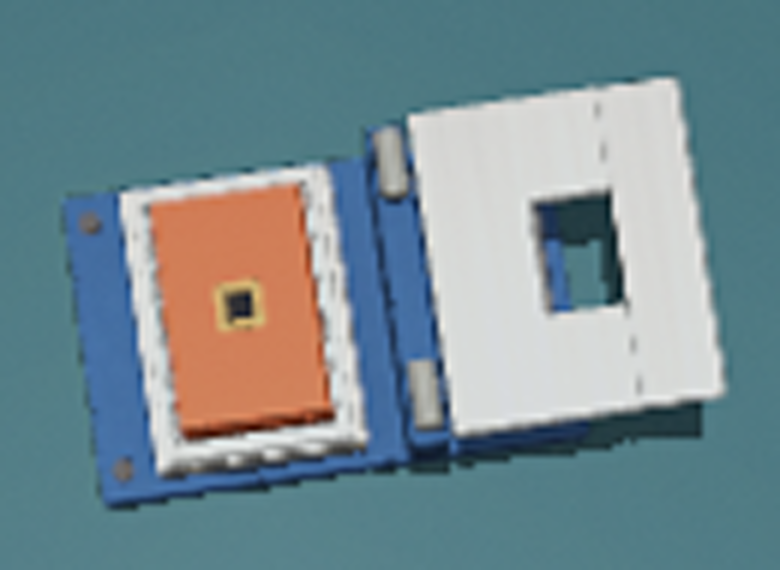

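The crops show the free-edge corners clearly. In the top view they are at about (303.3,118) and (310.8,170.3), and in the side view at about (356,181.6) and (319,205.5). The plate looks slightly raised.

```bash
python3 - <<'E'
from h import *
s=snapshot("side");t=snapshot("top")
T=lambda x,y:(190+(x+.5)/6-.5,105+(y+.5)/6-.5)
S=lambda x,y:(220+(x+.5)/5-.5,145+(y+.5)/5-.5)
P={}
for n,a,b in [("freeFar",(680,78),(681,181)),("freeNear",(725,395),(496,302)),("hingeFar",(408,116),(432,112)),("hingeNear",(458,435),(277,208)),
  ("carFar+y",(148,204),(256,62)),("carFar-y",(302,183),(357,104)),("carNear-y",(332,412),(219,178)),("carNear+y",(180,432),(119,127)),("chip",(240,305),(238,113))]:
    p,e=tri(t,T(*a),s,S(*b)); P[n]=p; print(n,p.round(4),round(e,4))
E_=(P["freeFar"]+P["freeNear"])/2; H=(P["hingeFar"]+P["hingeNear"])/2
print(E_,H,np.linalg.norm(P["freeFar"]-P["freeNear"]),np.linalg.norm(E_-H))
# spare
crop(s,120,155,120,90,6,"pics/sw.png"); crop(t,145,195,130,95,6,"pics/tw.png")
o=readout.sense(); print(R.from_rotvec(o["tcp_rot"]).as_matrix().round(3))
E
```

```text
freeFar [ 0.7331 -0.1398  0.0689] 0.002
freeNear [ 0.6255 -0.1567  0.0682] 0.0008
hingeFar [ 0.7141 -0.0441  0.0635] 0.0147
hingeNear [ 0.6099 -0.0673  0.0674] 0.0011
carFar+y [0.6889 0.0396 0.0575] 0.0
carFar-y [ 0.6966 -0.0124  0.058 ] 0.0017
carNear-y [ 0.6185 -0.0249  0.0574] 0.0004
carNear+y [0.6109 0.0259 0.059 ] 0.0011
chip [0.654  0.0074 0.0592] 0.001
[ 0.67927236 -0.14822096  0.06858197] [ 0.66199044 -0.05567228  0.06541719] 0.1089072030087743 0.09420158551247519
[[ 0.929 -0.     0.371]
 [-0.371 -0.     0.929]
 [-0.    -1.    -0.   ]]
```

View pics/sw.png

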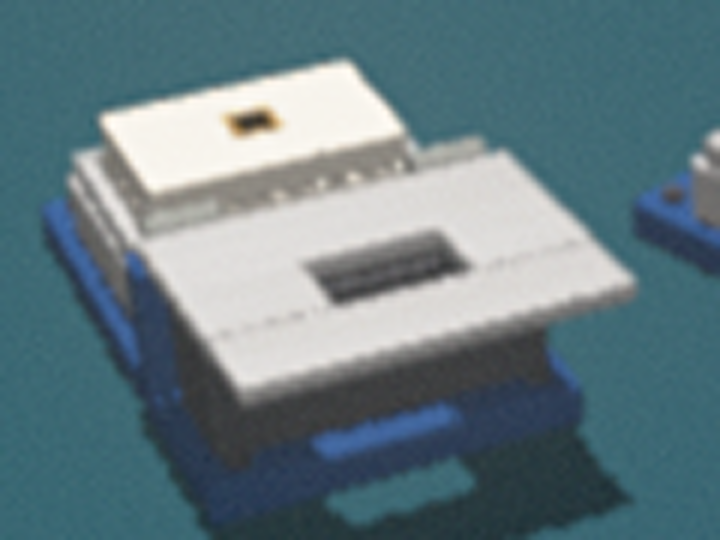

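View pics/tw.png

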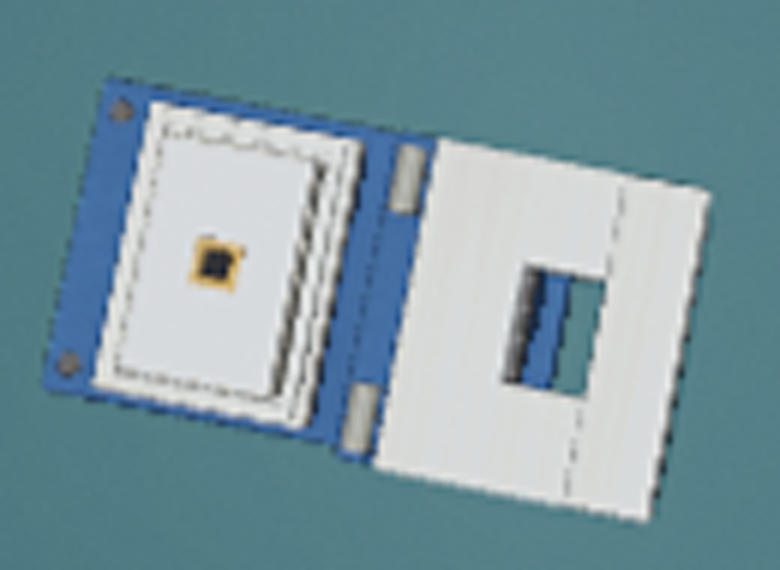

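arm_command --plan '[{"tx": 350, "tz": -220, "yaw": 59}, {"tx": 350, "tz": -220, "yaw": 59}, {"tx": 350, "tz": -220, "yaw": 59}, {"tx": 350, "tz": -220, "yaw": 59}, {"tx": 350, "tz": -220, "yaw": 59}, {"tx": 350, "tz": -220, "yaw": 59}, {"tx": 350, "tz": -220, "yaw": 59}, {"tx": 350, "tz": -220, "yaw": 59}]' --gripper 1 --force 40

```text
validation failed for argument at $.pl...
```

arm_command --plan '[{"tx": 50, "ty": 0, "tz": -30, "yaw": 8}, {"tx": 90, "ty": 0, "tz": -60, "yaw": 16}, {"tx": 130, "ty": 0, "tz": -85, "yaw": 24}, {"tx": 170, "ty": 0, "tz": -110, "yaw": 32}, {"tx": 210, "ty": 0, "tz": -135, "yaw": 40}, {"tx": 250, "ty": 0, "tz": -160, "yaw": 48}, {"tx": 290, "ty": 0, "tz": -185, "yaw": 56}, {"tx": 330, "ty": 0, "tz": -210, "yaw": 59}]' --gripper 1 --force 40

```text
time: 1.1
eef_pos: [0.4241, 0.1685, 0.2409]
tcp_rot: [-1.278, 1.093, -1.093]
contact_force: [1.1, 1.7, 0.2]
grip_width: 0.0324
```

```bash
cat >> h.py <<'E'
TH=np.radians(9.2); ex=np.array([np.cos(TH),np.sin(TH),0]); ey=np.array([-np.sin(TH),np.cos(TH),0])
H=np.array([.6540,.0072,0])-.058*ey
def rel(p):  # fixture frame
    d=np.array(p)-H; return np.array([d@ex,d@ey,d[2]])*1000
def st():
    o=readout.sense(); M=R.from_rotvec(o["tcp_rot"]).as_matrix()
    f=o["contact_force"]
    print("t",o["time"],"fix mm",rel(o["eef_pos"]).round(1),"F fix",np.round([f@ex,f@ey,f[2]],1),"zyaw",np.degrees(np.arctan2(M[1,2],M[0,2])).round(2),"w",o["grip_width"].round(4),"q",o["q"].round(2))
    return o,M
def go(x,y,z): # fixture mm -> tool shift
    o,M=st(); p=H+(x*ex+y*ey)/1000+np.array([0,0,z/1000])
    print("shift",((M.T@(p-o["eef_pos"]))*1000).round(1)); print("xyz",p.round(3),"reach",np.hypot(p[0],p[1]).round(3)); print("tool ex,ey:",(M.T@ex).round(3),(M.T@ey).round(3))
E
python3 -c "
from h import *
go(0,-140,150)"
```

```text
Traceback (most recent call last):
  File "h.py", line 30, in go
    o,M=st(); p=H+(x*ex+y*ey)/1000+np.array([0,0,z/1000])
        ~~^^
  File "h.py", line 27, in st
    print("t",o["time"],"fix mm",rel(o["eef_pos"]).round(1),"F fix",np.round([f@ex,f@ey,f[2]],1),"zyaw",np.degrees(np.arctan2(M[1,2],M[0,2])).round(2),"w",o["grip_width"].round(4),"q",o["q"].round(2))
                                                                                                                                                           ^^^^^^^^^^^^^^^^^^^^^
AttributeError: 'float' object has no attribute 'round'
```

```bash
sed -i 's/o\["grip_width"\].round(4)/round(o["grip_width"],4)/' h.py
python3 -c "
from h import *
go(0,-140,150)"
```

```text
t 1.1 fix mm [-201.2  254.   240.9] F fix [1.4 1.5 0.2] zyaw 8.97 w 0.0324 q [0.21 0.22 1.7  0.   1.22 0.05]
shift [393.1  91.  202.7]
xyz [ 0.686 -0.188  0.15 ] reach 0.711
tool ex,ey: [-0.004  0.001  1.   ] [-1.     0.    -0.004]
```

arm_command --plan '[{"tx": 43, "ty": 5, "tz": 22, "yaw": 0}, {"tx": 86, "ty": 10, "tz": 44, "yaw": 0}, {"tx": 129, "ty": 15, "tz": 66, "yaw": 0}, {"tx": 172, "ty": 20, "tz": 88, "yaw": 0}, {"tx": 215, "ty": 30, "tz": 110, "yaw": 0}, {"tx": 258, "ty": 40, "tz": 133, "yaw": 0}, {"tx": 301, "ty": 50, "tz": 155, "yaw": 0}, {"tx": 342, "ty": 60, "tz": 178, "yaw": 0}]'

```text
time: 1.9
eef_pos: [0.6547, -0.1407, 0.1801]
tcp_rot: [-1.281, 1.09, -1.09]
contact_force: [1.4, 0.5, -0.1]
grip_width: 0.0005
```

arm_command --plan '[{"tx": 40, "ty": 10, "tz": 25, "yaw": 0}, {"tx": 50, "ty": 31, "tz": 25, "yaw": 0}, {"tx": 50, "ty": 70, "tz": 25, "yaw": 0}, {"tx": 50, "ty": 110, "tz": 25, "yaw": 0}, {"tx": 50, "ty": 126, "tz": 25, "yaw": 0}, {"tx": 50, "ty": 126, "tz": 25, "yaw": 0}]'

```text
time: 2.5
eef_pos: [0.685, -0.1834, 0.0517]
tcp_rot: [-1.283, 1.095, -1.085]
contact_force: [0.9, -0.3, 0.8]
grip_width: 0.0002
```

```bash
python3 -c "
from h import *
go(0,-122,55)
s=snapshot('side');crop(s,220,95,160,120,5,'pics/s1.png')"
```

```text
t 2.5 fix mm [ 1.000e-01 -1.351e+02  5.170e+01] F fix [ 0.9 -0.4  0.8] zyaw 9.24 w 0.0002 q [-0.37  0.85  1.15  0.    1.15 -0.53]
shift [-13.1  -3.3  -0.1]
xyz [ 0.683 -0.17   0.055] reach 0.704
tool ex,ey: [ 0.001 -0.005  1.   ] [-1.     0.003  0.001]
```

View pics/s1.png

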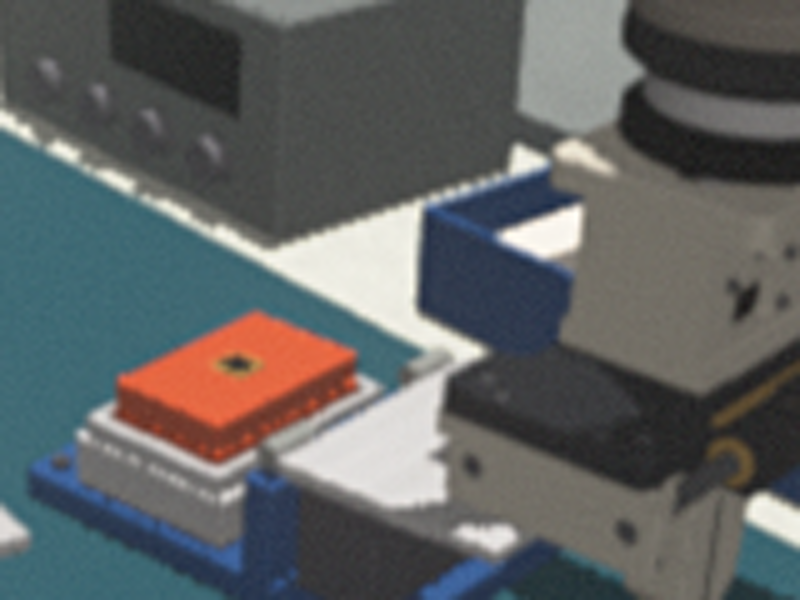

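The gripper is beside the free edge, with the closed fingers just outside it. Now I'll touch the edge gently.

arm_command --plan '[{"tx": -10, "ty": -2, "tz": 0, "yaw": 0}, {"tx": -20, "ty": -2, "tz": 0, "yaw": 0}, {"tx": -23, "ty": -2, "tz": 0, "yaw": 0}, {"tx": -25, "ty": -2, "tz": 0, "yaw": 0}]'

```text
time: 2.95
eef_pos: [0.683, -0.1585, 0.0581]
tcp_rot: [-1.281, 1.087, -1.09]
contact_force: [-0.2, -1.0, 0.1]
grip_width: 0.0007
```

```bash
python3 -c "
from h import *
st()"
```

```text
t 2.95 fix mm [   2.1 -110.2   58.1] F fix [-0.4 -0.9  0.1] zyaw 9.31 w 0.0007 q [-0.34  0.83  1.18  0.    1.13 -0.5 ]
```

arm_command --plan '[{"tx": -1, "ty": 0, "tz": 0, "yaw": 0}, {"tx": -2, "ty": 0, "tz": 0, "yaw": 0}, {"tx": -2, "ty": 0, "tz": 0, "yaw": 0}]'

```text
time: 3.25
eef_pos: [0.6822, -0.1575, 0.0567]
tcp_rot: [-1.281, 1.09, -1.09]
contact_force: [-0.8, 0.2, -0.4]
grip_width: 0.0001
```

```bash
python3 -c "
from h import *
st()"
```

```text
t 3.25 fix mm [   1.5 -109.1   56.7] F fix [-0.7  0.4 -0.4] zyaw 9.23 w 0.0001 q [-0.34  0.83  1.19  0.    1.13 -0.5 ]
```

arm_command --plan '[{"tx": -1, "ty": 0, "tz": 0, "yaw": 0}, {"tx": -2, "ty": 0, "tz": 0, "yaw": 0}, {"tx": -2, "ty": 0, "tz": 0, "yaw": 0}]'

```text
time: 3.55
eef_pos: [0.6821, -0.1569, 0.0567]
tcp_rot: [-1.282, 1.089, -1.092]
contact_force: [0.2, -5.1, -1.1]
grip_width: 0.0005
```

```bash
python3 -c "
from h import *
st()"
```

```text
t 3.55 fix mm [   1.5 -108.5   56.7] F fix [-0.6 -5.1 -1.1] zyaw 9.21 w 0.0005 q [-0.33  0.83  1.19 -0.    1.13 -0.49]
```

arm_command --plan '[{"tx": -1, "ty": 0, "tz": 0, "yaw": 0}, {"tx": -2, "ty": 0, "tz": 0, "yaw": 0}, {"tx": -2, "ty": 0, "tz": 0, "yaw": 0}]'

```text
time: 3.85
eef_pos: [0.6821, -0.1569, 0.0568]
tcp_rot: [-1.283, 1.087, -1.094]
contact_force: [1.8, -10.4, -2.7]
grip_width: 0.0006
```

```bash
python3 -c "
from h import *
st()"
```

```text
t 3.85 fix mm [   1.5 -108.5   56.8] F fix [  0.1 -10.5  -2.7] zyaw 9.19 w 0.0006 q [-0.33  0.83  1.19 -0.    1.12 -0.49]
```

arm_command --plan '[{"tx": -2, "ty": 0, "tz": 0, "yaw": 0}, {"tx": -3, "ty": -1, "tz": 0, "yaw": 0}, {"tx": -3, "ty": -3, "tz": 0, "yaw": 0}, {"tx": -3, "ty": -6, "tz": 0, "yaw": 0}, {"tx": -3, "ty": -9, "tz": 0, "yaw": 0}, {"tx": -4, "ty": -12, "tz": 0, "yaw": 0}]'

```text
time: 4.45
eef_pos: [0.6819, -0.1556, 0.0697]
tcp_rot: [-1.284, 1.085, -1.099]
contact_force: [1.5, -19.3, -0.5]
grip_width: 0.0007
```

```bash
python3 -c "
from h import *
st()
s=snapshot('side');crop(s,220,95,160,120,5,'pics/s2.png')"
```

```text
t 4.45 fix mm [   1.5 -107.2   69.7] F fix [ -1.6 -19.3  -0.5] zyaw 9.13 w 0.0007 q [-0.33  0.81  1.18 -0.01  1.14 -0.49]
```

View pics/s2.png

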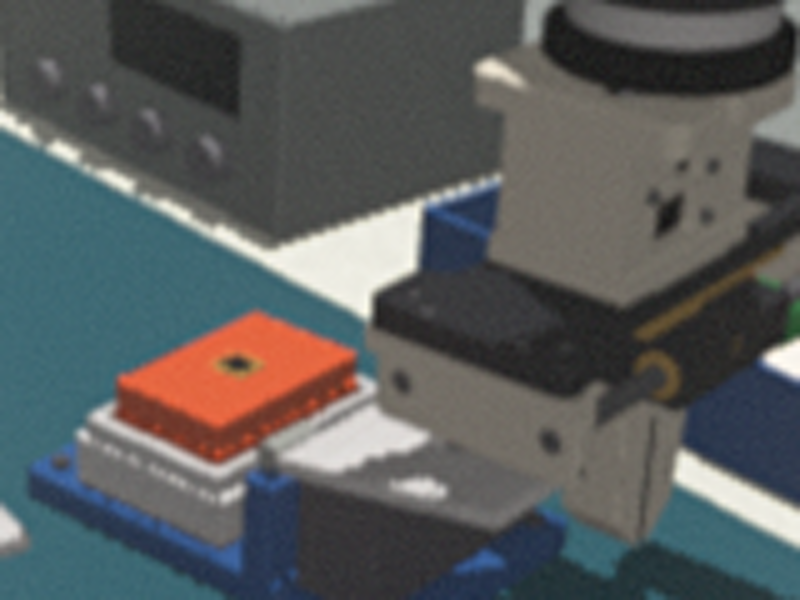

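The side view shows the plate's near corner raised by about 10 mm and riding up with the fingers. I'll keep following the arc.

arm_command --plan '[{"tx": 0, "ty": -4, "tz": 0, "yaw": 0}, {"tx": -1, "ty": -8, "tz": 0, "yaw": 0}, {"tx": -2, "ty": -12, "tz": 0, "yaw": 0}, {"tx": -3, "ty": -16, "tz": 0, "yaw": 0}, {"tx": -4, "ty": -20, "tz": 0, "yaw": 0}]'

```text
time: 5.0
eef_pos: [0.6811, -0.1507, 0.0902]
tcp_rot: [-1.283, 1.085, -1.098]
contact_force: [0.8, -14.0, 1.7]
grip_width: 0.0003
```

```bash
python3 -c "
from h import *
st()
s=snapshot('side');crop(s,220,95,160,120,5,'pics/s3.png')"
```

```text
t 5.0 fix mm [   1.5 -102.2   90.2] F fix [ -1.5 -13.9   1.7] zyaw 9.13 w 0.0003 q [-0.33  0.79  1.17 -0.01  1.18 -0.48]
```

View pics/s3.png

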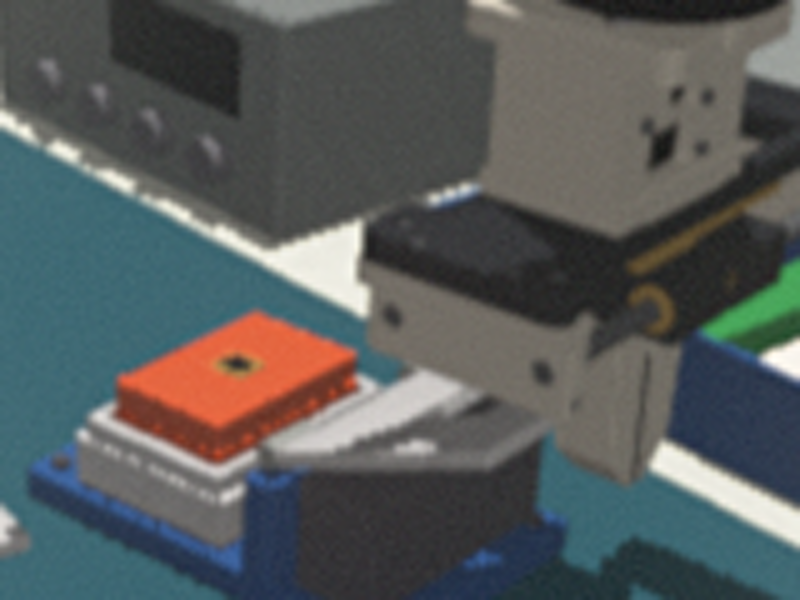

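arm_command --plan '[{"tx": -2, "ty": -5, "tz": 0, "yaw": 0}, {"tx": -4, "ty": -10, "tz": 0, "yaw": 0}, {"tx": -7, "ty": -15, "tz": 0, "yaw": 0}, {"tx": -10, "ty": -20, "tz": 0, "yaw": 0}, {"tx": -13, "ty": -24, "tz": 0, "yaw": 0}, {"tx": -16, "ty": -28, "tz": 0, "yaw": 0}, {"tx": -19, "ty": -32, "tz": 0, "yaw": 0}, {"tx": -22, "ty": -36, "tz": 0, "yaw": 0}]'

```text
time: 5.85
eef_pos: [0.6774, -0.1276, 0.1268]
tcp_rot: [-1.282, 1.086, -1.096]
contact_force: [-1.6, -9.1, 6.1]
grip_width: 0.0004
```

```bash
python3 -c "
from h import *
st()
s=snapshot('side');crop(s,220,65,160,120,5,'pics/s4.png')"
```

```text
t 5.85 fix mm [  1.5 -78.8 126.8] F fix [-3.  -8.7  6.1] zyaw 9.14 w 0.0004 q [-0.3   0.74  1.17 -0.    1.24 -0.45]
```

View pics/s4.png

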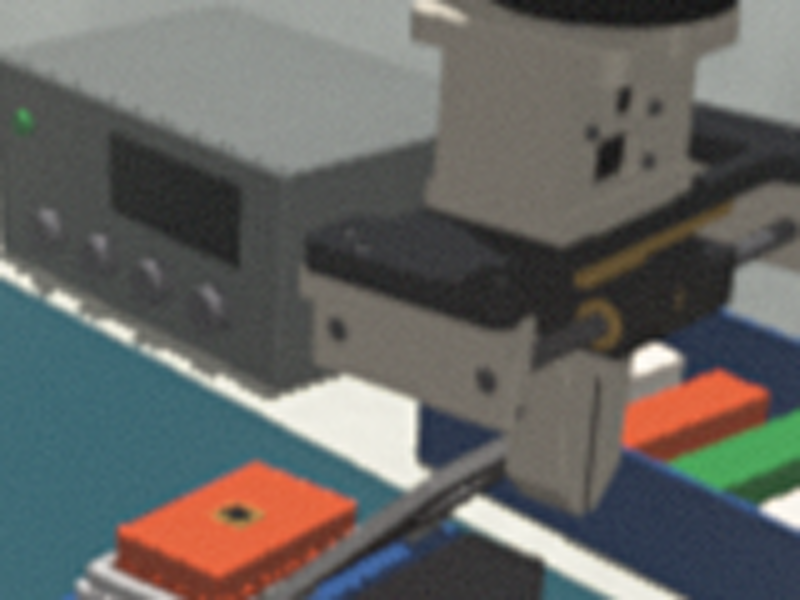

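arm_command --plan '[{"tx": -6, "ty": -6, "tz": 0, "yaw": 0}, {"tx": -12, "ty": -11, "tz": 0, "yaw": 0}, {"tx": -18, "ty": -15, "tz": 0, "yaw": 0}, {"tx": -24, "ty": -18, "tz": 0, "yaw": 0}, {"tx": -30, "ty": -20, "tz": 0, "yaw": 0}, {"tx": -36, "ty": -22, "tz": 0, "yaw": 0}, {"tx": -42, "ty": -23, "tz": 0, "yaw": 0}, {"tx": -48, "ty": -23, "tz": 0, "yaw": 0}]'

```text
time: 6.7
eef_pos: [0.6689, -0.0758, 0.1476]
tcp_rot: [-1.281, 1.09, -1.089]
contact_force: [0.6, -3.2, 1.6]
grip_width: 0.0007
```

```bash
python3 -c "
from h import *
st()
s=snapshot('side');crop(s,200,65,160,120,5,'pics/s5.png')"
```

```text
t 6.7 fix mm [  1.4 -26.3 147.6] F fix [ 0.  -3.3  1.6] zyaw 9.25 w 0.0007 q [-0.23  0.69  1.19  0.    1.26 -0.39]
```

View pics/s5.png

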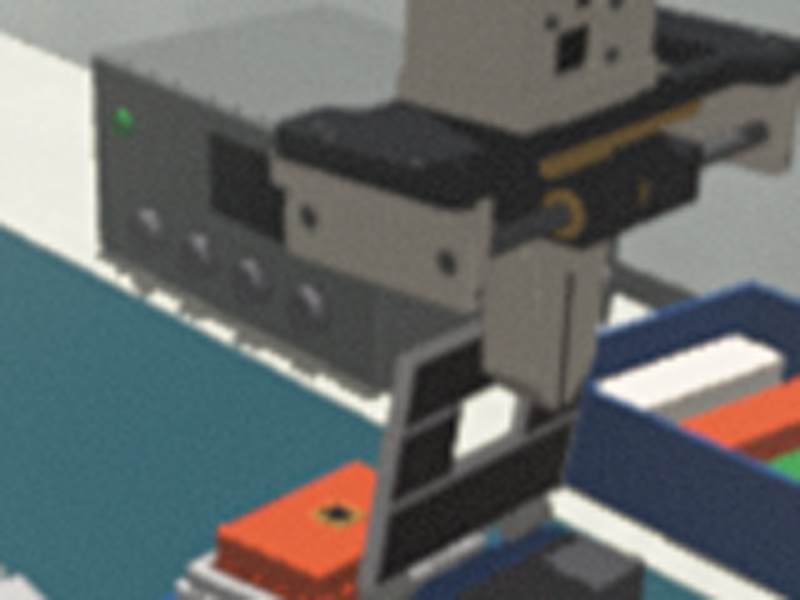

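arm_command --plan '[{"tx": -8, "ty": -8, "tz": 0, "yaw": 0}, {"tx": -15, "ty": -14, "tz": 0, "yaw": 0}, {"tx": -23, "ty": -14, "tz": 0, "yaw": 0}, {"tx": -30, "ty": -14, "tz": 0, "yaw": 0}, {"tx": -36, "ty": -13, "tz": 0, "yaw": 0}, {"tx": -43, "ty": -11, "tz": 0, "yaw": 0}, {"tx": -51, "ty": -8, "tz": 0, "yaw": 0}, {"tx": -51, "ty": -8, "tz": 0, "yaw": 0}]'

```text
time: 7.55
eef_pos: [0.6605, -0.0246, 0.1551]
tcp_rot: [-1.281, 1.09, -1.088]
contact_force: [-0.1, -1.5, 0.5]
grip_width: 0.0005
```

```bash
python3 -c "
from h import *
st()
s=snapshot('side');crop(s,200,65,160,120,5,'pics/s6.png')"
```

```text
t 7.55 fix mm [  1.3  25.6 155.1] F fix [-0.3 -1.5  0.5] zyaw 9.3 w 0.0005 q [-0.15  0.66  1.23  0.    1.25 -0.32]
```

View pics/s6.png

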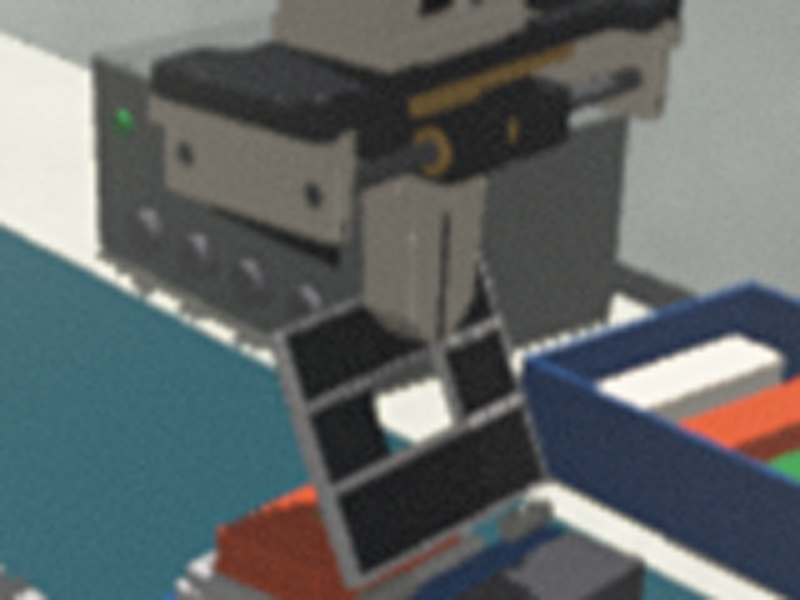

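arm_command --plan '[{"tx": -8, "ty": 2, "tz": 0, "yaw": 0}, {"tx": -16, "ty": 6, "tz": 0, "yaw": 0}, {"tx": -23, "ty": 11, "tz": 0, "yaw": 0}, {"tx": -29, "ty": 17, "tz": 0, "yaw": 0}, {"tx": -35, "ty": 24, "tz": 0, "yaw": 0}, {"tx": -41, "ty": 31, "tz": 0, "yaw": 0}, {"tx": -45, "ty": 39, "tz": 0, "yaw": 0}, {"tx": -49, "ty": 47, "tz": 0, "yaw": 0}]'

```text
time: 8.4
eef_pos: [0.6528, 0.0229, 0.108]
tcp_rot: [-1.281, 1.09, -1.089]
contact_force: [-1.0, -0.0, 1.8]
grip_width: 0.0001
```

```bash
python3 -c "
from h import *
st()
s=snapshot('side');crop(s,180,85,160,120,5,'pics/s7.png')"
```

```text
t 8.4 fix mm [  1.4  73.7 108. ] F fix [-1.   0.1  1.8] zyaw 9.25 w 0.0001 q [-0.08  0.69  1.31  0.    1.14 -0.24]
```

View pics/s7.png

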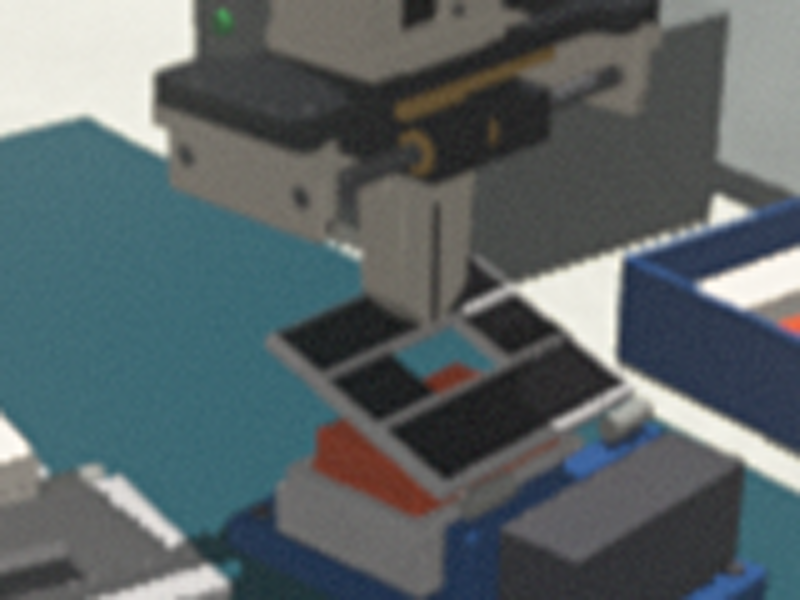

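arm_command --plan '[{"tx": -3, "ty": 6, "tz": 0, "yaw": 0}, {"tx": -6, "ty": 12, "tz": 0, "yaw": 0}, {"tx": -8, "ty": 17, "tz": 0, "yaw": 0}, {"tx": -9, "ty": 21, "tz": 0, "yaw": 0}, {"tx": -10, "ty": 25, "tz": 0, "yaw": 0}, {"tx": -10, "ty": 28, "tz": 0, "yaw": 0}]'

```text
time: 9.05
eef_pos: [0.6514, 0.0323, 0.0804]
tcp_rot: [-1.281, 1.09, -1.089]
contact_force: [-0.5, 1.4, 2.0]
grip_width: 0.0008
```

```bash
python3 -c "
from h import *
st()"
```

```text
t 9.05 fix mm [ 1.5 83.2 80.4] F fix [-0.3  1.5  2. ] zyaw 9.24 w 0.0008 q [-0.07  0.72  1.34  0.    1.08 -0.23]
```

arm_command --plan '[{"tx": 0, "ty": 1, "tz": 0, "yaw": 0}, {"tx": 0, "ty": 2, "tz": 0, "yaw": 0}, {"tx": 0, "ty": 2, "tz": 0, "yaw": 0}]'

```text
time: 9.35
eef_pos: [0.6513, 0.0322, 0.0786]
tcp_rot: [-1.281, 1.09, -1.089]
contact_force: [0.3, 0.3, -0.0]
grip_width: 0.0007
```

```bash
python3 -c "
from h import *
st()"
```

```text
t 9.35 fix mm [ 1.3 83.1 78.6] F fix [ 0.4  0.2 -0. ] zyaw 9.24 w 0.0007 q [-0.07  0.72  1.34  0.    1.08 -0.23]
```

arm_command --plan '[{"tx": 0, "ty": 1, "tz": 0, "yaw": 0}, {"tx": 0, "ty": 2, "tz": 0, "yaw": 0}, {"tx": 0, "ty": 3, "tz": 0, "yaw": 0}, {"tx": 0, "ty": 3, "tz": 0, "yaw": 0}]'

```text
time: 9.75
eef_pos: [0.6515, 0.0321, 0.0777]
tcp_rot: [-1.281, 1.089, -1.09]
contact_force: [-5.0, 1.3, 12.7]
grip_width: 0.0003
```

```bash
python3 -c "
from h import *
st()
s=snapshot('side');crop(s,180,95,160,120,5,'pics/s8.png')"
```

```text
t 9.75 fix mm [ 1.5 83.  77.7] F fix [-4.8  2.  12.7] zyaw 9.25 w 0.0003 q [-0.07  0.72  1.34 -0.    1.08 -0.23]
```

View pics/s8.png

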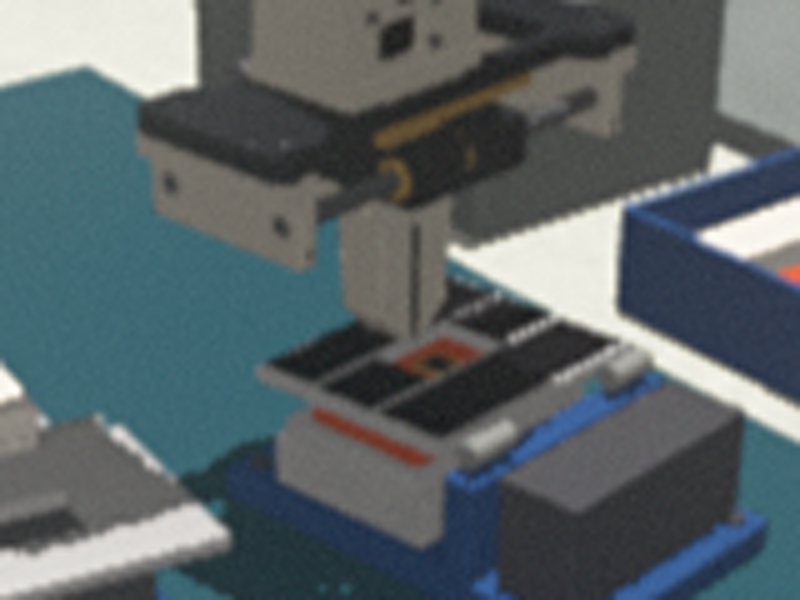

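The plate looks flat on the carrier, and 12.7 N with no further travel says it has reached its stop. I'll lift off straight up.

arm_command --plan '[{"tx": 0, "ty": -3, "tz": 0, "yaw": 0}, {"tx": 0, "ty": -10, "tz": 0, "yaw": 0}, {"tx": 0, "ty": -30, "tz": 0, "yaw": 0}, {"tx": 0, "ty": -60, "tz": 0, "yaw": 0}, {"tx": 0, "ty": -95, "tz": 0, "yaw": 0}, {"tx": 0, "ty": -130, "tz": 0, "yaw": 0}, {"tx": 0, "ty": -140, "tz": 0, "yaw": 0}, {"tx": 0, "ty": -140, "tz": 0, "yaw": 0}]'

```text
time: 10.6
eef_pos: [0.6522, 0.032, 0.2176]
tcp_rot: [-1.279, 1.087, -1.092]
contact_force: [0.2, -0.1, 0.7]
grip_width: 0.0004
```

arm_command --plan '[{"tx": -40, "ty": 0, "tz": -10, "yaw": 0}, {"tx": -80, "ty": 0, "tz": -20, "yaw": 0}, {"tx": -120, "ty": 0, "tz": -40, "yaw": 0}, {"tx": -160, "ty": 0, "tz": -60, "yaw": 0}, {"tx": -200, "ty": 0, "tz": -80, "yaw": 0}, {"tx": -240, "ty": 0, "tz": -100, "yaw": 0}, {"tx": -240, "ty": 0, "tz": -100, "yaw": 0}]'

```text
time: 11.3
eef_pos: [0.5101, 0.2566, 0.2138]
tcp_rot: [-1.286, 1.089, -1.083]
contact_force: [0.3, 0.2, -0.0]
grip_width: 0.0004
```

```bash
python3 -c "
from h import *
st()
s=snapshot('side');crop(s,120,125,240,120,3.3,'pics/s9.png');t=snapshot('top');crop(t,140,105,180,180,3.3,'pics/t9.png')"
```

```text
t 11.3 fix mm [-102.2  327.2  213.8] F fix [ 0.3  0.1 -0. ] zyaw 9.54 w 0.0004 q [0.33 0.45 1.43 0.   1.26 0.16]
```

View pics/s9.png

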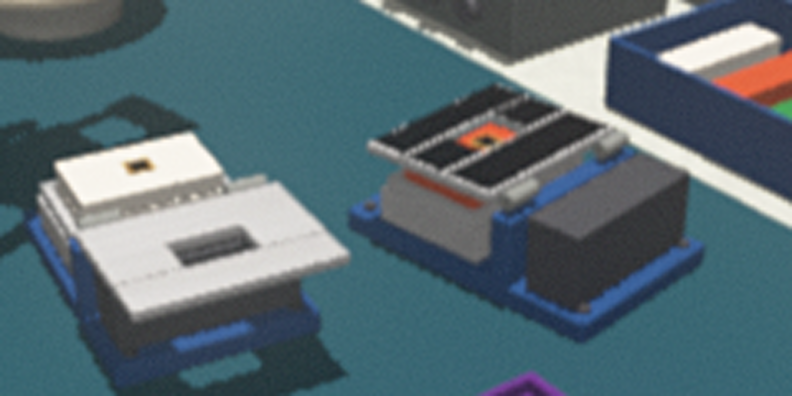

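View pics/t9.png

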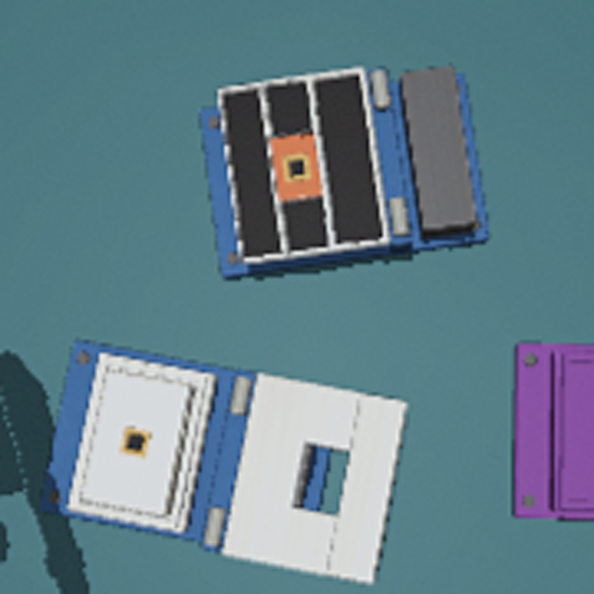

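The pictures show the flipped plate over the orange carrier, with the chip visible through the window (top crop (297,167)). The white fixture looks unchanged. I'll check this with numbers.

```bash
python3 - <<'E'
from h import *
s=snapshot("side");t=snapshot("top")
T=lambda x,y:(140+(x+.5)/3.3-.5,105+(y+.5)/3.3-.5)
S=lambda x,y:(120+(x+.5)/3.3-.5,125+(y+.5)/3.3-.5)
for n,a,b in [("freeFar",(218,90),(495,86)),("freeNear",(246,262),(369,147)),("chip",(297,167),(488,140)),("spareFar",(407,402),(349,260)),("spareNear",(375,584),(134,316))]:
    p,e=tri(t,T(*a),s,S(*b)); print(n,p.round(4),round(e,4),rel(p).round(1))
# spare at start from first crops
for n,a,b in [("sFar0",(710,192),(635,283)),("sNear0",(650,520),(243,398))]:
    p,e=tri(t,(145+a[0]/6,195+a[1]/6),s,(120+b[0]/6,155+b[1]/6)); print(n,p.round(4),round(e,4))
st()
E
```

```text
freeFar [0.7012 0.0574 0.0609] 0.0009 [ 54.7 100.   60.9]
freeNear [0.5937 0.0371 0.0616] 0.0021 [-54.7  97.2  61.6]
chip [0.6544 0.0071 0.0594] 0.0007 [ 0.4 57.9 59.4]
spareFar [ 0.5103 -0.0632  0.0681] 0.0018 [-153.1   11.5   68.1]
spareNear [ 0.4025 -0.0466  0.0705] 0.0002 [-256.9   45.1   70.5]
sFar0 [ 0.5097 -0.0641  0.0711] 0.0005
sNear0 [ 0.4024 -0.0468  0.069 ] 0.0002
t 11.5 fix mm [-98.7 322.  214.6] F fix [-0.3 -0.1 -0.1] zyaw 9.21 w 0.0009 q [ 0.32  0.45  1.43 -0.    1.26  0.16]
```

The free edge is level at 61–62 mm, the chip is within 1 mm of its start, and the spare edge agrees with its start position to within about 3 mm. Handing in.

```bash
python3 -c "
from station import order
print(order.sign_off())"
```

```text
the job is handed in; nothing more can be done
None
```

I flipped the clamp plate of the orange carrier's fixture and laid it flat on the carrier, then handed the job in; sign-off gives no verdict. With the fingers closed, I pressed them against the plate's free edge at about 19 N and lifted it by friction. From there I pushed it over the hinge along its arc, set it down against its stop (12.7 N), lifted clear and moved away.

**Last checks, at 11.5 s on the robot's clock:**
- **Plate:** its free-edge corners lie at 61–62 mm high, against 62 mm for the hinge line, so it is flat to within about 1°, allowing for camera error.
- **Orange carrier:** its chip is within about 1 mm of where it started.
- **Other fixture:** its plate edge is within about 3 mm of where it started, which is no more than the measuring error.
- **Robot:** it stands clear, with no force on the tool beyond noise.

None of these final checks failed or disagreed. An early measurement of the plate's far corner at the hinge was poor (14.7 mm mismatch between the two views), so I worked out the hinge line from the carrier instead. I did not measure hinge speed directly; my planned moves kept it at roughly 1 rad/s, against the 6 rad/s limit.

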